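# Slide the icing scraper over the board's edge and lay it in the baking tray

### The job

The thin flat steel icing scraper lies on the chopping board, too thin to be picked up there. Press on it and slide it out over the board's left-hand end (the end towards the baking tray) until about a third of it sticks out while it still lies flat on the board, then grip it across its width at the overhanging end, lift it clear of the board and set it down in the shallow baking tray, flat on the tray's bottom and lengthwise; do not drop it. Leave the fork that lies on the board alone.

Things in the scene. Friction and masses are not known exactly. Their poses are not given: they have to be found in the camera images.
- scraper: flat plate of plain steel loose on the board, scale along one long side, dark dot near one end: 50 (x) x 140 (y) x 3 mm thick, 0.15 kg. Origin: centre of its underside, z up. Its +y end points to, and lies 10 to 35 mm short of, the board's left end. Shut fingertips pressing on its top (5 N or more) drag it along, as it slides easily on the wood; it tips only if over half overhangs.
- board: brown wooden chopping board, 240 (x) x 340 (y) x 21.6 mm thick, fixed on the worktop; origin: centre of its underside, z up. Its left-hand end is the one at its own y = +170 mm; beyond it is the bare worktop, 22 mm lower, so that fingers can pass down on both sides of an overhanging plate.
- tray: shallow aluminium baking tray left of the board, loose, 0.5 kg, outside 140 (x) x 210 (y, its length) mm; origin: centre of its underside, z up. Its floor's upper face is 3 mm above its underside; the rim, 6 mm thick, stands 15 mm high, leaving 131 x 201 mm clear inside. The flat front of a tall cupboard stands behind it, at x = 0.55 m wherever y is above 0.14 m: keep the wrist clear of it.
- fork: steel table fork lying on the board right of the scraper, 193 x 26 x 15 mm, lengthwise roughly along the board's x; origin: about its middle. A bystander, to be left alone.

How it is judged (in metres and radians):
On the way, in this order (a step that is already met when the one before it is completed fails the run):
1. the scraper, still lying flat on the board, sticks out at least 25 mm past the board's left-hand end (y of scraper in the frame of board above 0.125 m and z of scraper in the frame of board between 0.018 and 0.027 m and contact force between scraper and board above 0.2 N and angle between scraper's own z axis and vertical below 0.1 rad), for 0.2 s.
2. the scraper is held in the fingers, lifted clear of the board (contact force between scraper and the fingers above 1 N and height (world z) of scraper above 0.035 m and contact force between scraper and board below 0.05 N), for 0.2 s.
At the end, for the whole second after the job is handed in: the scraper lies at rest flat on the bottom of the baking tray (within 0.05 rad of level, no part of it up on the rim), its length within 20 degrees of the tray's length, released; the tray stands flat on the worktop (x of scraper in the frame of tray between -0.05 and 0.05 m and y of scraper in the frame of tray between -0.04 and 0.04 m and z of scraper in the frame of tray below 0.008 m and angle between the y axis of scraper and the y axis of tray, either way round below 0.35 rad and angle between each of scraper, tray's own z axis and vertical below 0.05 rad and height (world z) of tray below 0.01 m and linear speed of scraper below 0.02 m/s); the robot touches nothing.
It fails at once if the scraper is let go in the air, its underside more than 45 mm above the worktop (height (world z) of scraper above 0.045 m and contact force between scraper and the fingers below 0.02 N).
It fails at once if the fork is moved more than 40 mm (distance of fork from where it was at the start of the episode above 0.04 m).
It also fails if it takes over 48 s, if anything falls off the work surface, if the arm or the gripper's body presses on something with over 40 N, if the wrist force passes 120 N, or if a joint passes its speed limit or range.

### The arm

A 6-joint arm with a two-finger parallel gripper is mounted at the origin on a cart in front of the work surface, level with it; the furniture and walls round the work are solid. World frame = base frame: x ahead of the robot, y to its left, z up, the work surface at z = 0. Lengths are in mm, angles in rad, forces in N, time in s.
With the tool pointing down it reaches from about 275 to 750 mm from the base axis. Payload 10.2 kg.
Tool frame: the origin (TCP) lies on the front face of the gripper's body, between the roots of the fingers; the fingertips stand 73 mm ahead of it and the grasp point (between the pads) lies 54 mm ahead of it; z points along the fingers, y is the line along which they close (so a half turn about z gives the same grasp; the last joint's range is limited). The gripper opens to 85 mm and grips with 20 to 120 N. Pads are 22 mm wide; open, the fingers measure 114 mm over their backs; the gripper's body (76 mm by 85 mm) begins 54 mm behind the grasp point. The pads swing forward as they close: fully open they stand 13 mm farther back than shut.
Start: joints at [-1.429, 0.313, 1.498, -0, 1.331, -0.223], TCP at [187.288, -490.464, 303.894] pointing down, gripper open.
Joint ranges: [-2.94, 2.94], [-0.97, 2.17], [0.19, 2.56], [-1.23, 4.37], [0.02, 3.11], [-2.88, 2.88]. Speed limits (rad/s): [2.39, 2.39, 3.01, 3.14, 3.14, 3.14].

### API

Orientations are given as a unit quaternion [w, x, y, z].
In Python, from rig import * gives the robot as it stands.
- The arm moves only by the tool step_arm, never from a script. Its argument "plan" is a list of rows, each an object with "offset": the shift along the tool's x, y, z in cm, a list of three; "rot": the turn, a rotation vector about the tool's x, y, z in degrees, a list of three; "gripper": the finger opening in cm, from 0 to 8.54. In form: [{"offset": [x, y, z], "rot": [wx, wy, wz], "gripper": gripper}, ...]. A call has 1 to 12 rows; each row is the pose to reach, as a shift and turn from the pose commanded when the call began, along the tool's axes at that moment; what a row does not reach only later rows make up. A row lasts 1/10 s, in which the tool goes at most 50 mm and 8.59 degrees, less where a joint would pass 70% of its speed; a pose out of reach is approached as far as the arm can. A call with a gripper value outside its range is refused whole. The fingers move at their own pace and stop on an object; "squeeze" is the grip in N (left out, the last holds). Time passes only in rows, so rows that repeat a pose let the fingers close. It gives the time, the measured TCP pose, the force, the opening and the grip force at its end, in the units of the state.
- sense(): the state, without advancing time (a new reading comes with each control period).
- capture(name): name is "scene" or "top" or "wrist"; returns a dict with "color" (384x512x3 uint8, red, green, blue), "depth" (384x512 float32, mm along the optical axis (not along the pixel's ray), 0 where there is no reading), "vertical_fov" (degrees; the focal length in pixels is half the picture's height over the tangent of half this angle, whatever the lens; pixels are square), "cx", "cy" (the principal point, pixels), "k1" (the pictures are not rectified: a ray, as slopes to the right and down, at radius r is drawn at 1 + k1 r^2 times it, then the intrinsics apply), "rvec" (rotation vector, rad) and "tvec" (3), from world to camera coordinates, as OpenCV has them; the wrist camera has in their place "mount" (4x4, takes a point from camera to tool coordinates, whose origin is the TCP and whose axes are the flange's). Camera axes: x right, y down, z forward; pixel columns grow to the right and rows downward; lengths in mm; the calibration is good to about 2 mm. A picture is of the moment at which its call begins: read the wrist's pose just before it.
- finish_job(): hands the job in; it is judged then, once.
The state is a dict: "time_s": time; "joints": joint angles; "dq": joint speeds; "tau": joint torques, N m; "eef_pos": TCP position; "ee_rot": TCP orientation; "force": force on the tool from outside, world axes, zero at the start; "wrist_torque": the same for the moment, N m; "grip_width": opening from 0.0 (shut) to 1.0 (fully open); "grip_force": force on a finger pad.
Only numpy, scipy, OpenCV 4.12 (cv2) and the standard library are available. Lean on these libraries where they do the work, as an engineer would, in place of code of your own. Each camera call takes 0.05 s, during which the arm holds its last target. There are 200 camera calls.

## Working session

There is one attempt and no reset: what is moved stays moved. The work goes in short steps, Python scripts to look and compute and a tool call to move; the robot and the scene stay as the last step left them, time stands still between calls to the robot, and variables do not carry over. Pictures are saved under pics/ and viewed, at most 10 in all, crops included, and the job is handed in when it is done.

Besides the shell and the picture viewer there is one more tool, called after "Call:" as name(argument=value, ...) on one line, values as JSON. step_arm: Moves the arm, as the interface text tells. Its arguments: {"type":"object","properties":{"plan":{"type":"array"},"squeeze":{"type":"number"}},"required":["plan"]}

```bash
mkdir -p pics
cat > h.py <<'E'
from rig import *
import numpy as np, cv2, pickle
from scipy.spatial.transform import Rotation as R
def cam(c, s=None):
    H=c["color"].shape[0]; f=H/2/np.tan(np.radians(c["vertical_fov"])/2)
    if "mount" in c:
        q=s["ee_rot"]; T=np.eye(4); T[:3,:3]=R.from_quat([q[1],q[2],q[3],q[0]]).as_matrix(); T[:3,3]=s["eef_pos"]
        M=T@np.array(c["mount"]); Rc=M[:3,:3]; o=M[:3,3]
    else:
        Rw=R.from_rotvec(c["rvec"]).as_matrix(); Rc=Rw.T; o=-Rw.T@np.array(c["tvec"])
    return f,Rc,o
def rays(c,px,s=None):
    f,Rc,o=cam(c,s); px=np.atleast_2d(px).astype(float)
    d=(px-[c["cx"],c["cy"]])/f; u=d.copy()
    for _ in range(20): u=d/(1+c["k1"]*(u**2).sum(1,keepdims=True))
    return o,np.c_[u,np.ones(len(u))]@Rc.T
def onplane(c,px,z,s=None):
    o,d=rays(c,px,s); return o+d*((z-o[2])/d[:,2])[:,None]
def depthpts(c,px,s=None):
    o,d=rays(c,px,s); px=np.atleast_2d(px).astype(int); return o+d*c["depth"][px[:,1],px[:,0]][:,None]
E
python3 - <<'E'
from h import *
s=sense(); print(s)
ims=[]
for n in("scene","top"):
    c=capture(n); pickle.dump(c,open(n+".pkl","wb")); f,Rc,o=cam(c); print(n,f,o,Rc[:,2],c["k1"]); ims.append(c["color"][:,:,::-1])
cv2.imwrite("pics/a.png",ims[0]);cv2.imwrite("pics/b.png",cv2.resize(ims[1],(800,600),interpolation=cv2.INTER_CUBIC))
E
```

```text
{'time_s': 0.0, 'joints': array([-1.42939489e+00,  3.13466420e-01,  1.49843740e+00, -1.55323184e-05,
        1.33100950e+00, -2.23425709e-01]), 'dq': array([ 0.00097054, -0.00040188,  0.00079946, -0.00074956,  0.0012372 ,
        0.00060362]), 'tau': array([ 1.52489891e-03, -4.12260354e+01, -2.59741884e+01, -2.79255062e-05,
        4.15186136e-03,  7.76182745e-07]), 'eef_pos': array([ 187.26298633, -490.28889019,  303.3264955 ]), 'ee_rot': array([-6.60085927e-04,  9.83408177e-01,  1.81405408e-01,  1.95376352e-05]), 'force': array([ 0.19322696,  0.88697299, -0.08521715]), 'wrist_torque': array([ 0.00331283, -0.00244224,  0.0330416 ]), 'grip_force': 0.0, 'grip_width': 1.0042544194484817}
scene 376.3819594791737 [ 39.09710386 503.54655438 640.23674065] [ 0.49147204 -0.55529076 -0.67090045] -0.023135363735166305
top 387.09832357209 [378.17452004  17.96900622 986.56015745] [ 0.08701731 -0.0293287  -0.99577498] -0.03446677960726722
```

View pics/a.png

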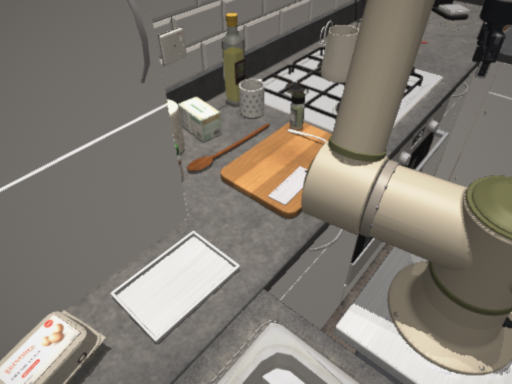

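View pics/b.png

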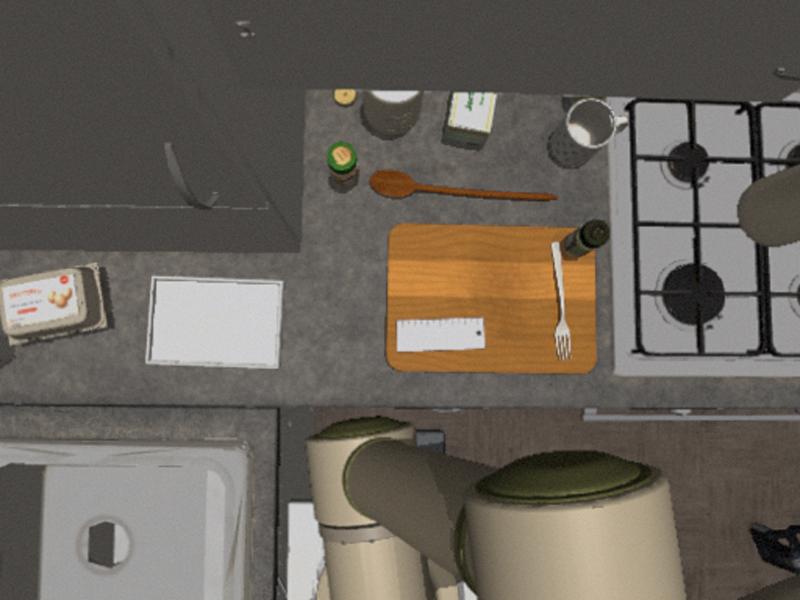

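Scene view: the tray is around (175,285) and the scraper around (290,186), partly close to the arm. In the top view (800 px scale), the scraper spans (397,318)–(485,351) with its dot at (479,333). The board's left end is at column 387, the tray spans (147,277)–(283,368), and the fork is at (562,300).

Run:
```python
from h import *
T=pickle.load(open("top.pkl","rb"));S=pickle.load(open("scene.pkl","rb"))
def big(m,roi):
    x0,y0,x1,y1=roi; k=np.zeros_like(m); k[y0:y1,x0:x1]=m[y0:y1,x0:x1]
    cs,_=cv2.findContours(k,cv2.RETR_EXTERNAL,cv2.CHAIN_APPROX_NONE); return max(cs,key=cv2.contourArea)
def white(c): 
    h=cv2.cvtColor(c["color"],cv2.COLOR_RGB2HSV); return ((h[...,1]<60)&(h[...,2]>140)).astype(np.uint8)*255
def wood(c):
    h=cv2.cvtColor(c["color"],cv2.COLOR_RGB2HSV); return cv2.morphologyEx(((h[...,1]>90)&(h[...,2]>90)&(h[...,0]<25)).astype(np.uint8)*255,cv2.MORPH_CLOSE,np.ones((5,5)))
def rect(P):
    r=cv2.minAreaRect(P[:,:2].astype(np.float32)); return np.round(r[0],1),np.round(r[1],1),round(r[2],2)
sc=.64
def med(c,m,ct):
    k=np.zeros_like(m);cv2.drawContours(k,[ct],-1,255,-1);k=cv2.erode(k,np.ones((5,5)));y,x=np.nonzero(k)
    return np.round(np.median(depthpts(c,np.c_[x,y]),axis=0),1)
for n,c,rois in(("top",T,[(245,195,320,235),(85,170,190,245),(240,138,390,245)]),("scene",S,[(262,155,325,210),(100,225,245,345),(215,115,335,220)])):
    for lab,mk,roi,z in zip(("scraper","tray","board"),(white,white,wood),rois,(24.6,15,21.6)):
        m=mk(c);ct=big(m,roi);P=onplane(c,ct[:,0,:],z);print(n,lab,rect(P),cv2.boundingRect(ct),"depth med",med(c,m,ct))
        q=cv2.boxPoints(cv2.minAreaRect(P[:,:2].astype(np.float32)));print(q.round(1).tolist())
# dot, top
ct=big(white(T),(245,195,320,235));x,y,w,h=cv2.boundingRect(ct)
g=cv2.cvtColor(T["color"],cv2.COLOR_RGB2GRAY)
p=np.array([[306,213]]);print("dot",onplane(T,p,24.6))
```

```text
top scraper (array([419.6, -80.2]), array([ 50.3, 139.6]), 2.72) (254, 203, 56, 22) depth med [419.1 -80.9  24.7]
[[391.20001220703125, -11.699999809265137], [397.79998779296875, -151.10000610351562], [448.0, -148.8000030517578], [441.3999938964844, -9.300000190734863]]
top tray (array([435.8, 281.9]), array([211.8, 142.2]), 88.57) (93, 176, 88, 60) depth med [435.6 284.7   3. ]
[[362.1000061035156, 177.8000030517578], [504.29998779296875, 174.1999969482422], [509.6000061035156, 386.0], [367.3999938964844, 389.5]]
top board (array([ 479.4, -164. ]), array([340.2, 240.1]), 89.48) (247, 143, 135, 97) depth med [ 472.1 -154.9   20.9]
[[357.79998779296875, -333.0], [597.9000244140625, -335.20001220703125], [601.0, 5.0], [360.8999938964844, 7.199999809265137]]
scene scraper (array([417.8, -78.8]), array([ 51.7, 141. ]), 2.8) (268, 166, 39, 39) depth med [419.2 -65.2  25.1]
[[388.6000061035156, -9.600000381469727], [395.5, -150.39999389648438], [447.1000061035156, -147.89999389648438], [440.20001220703125, -7.099999904632568]]
scene tray (array([435.4, 282.3]), array([215.2, 145.5]), 88.51) (110, 230, 130, 111) depth med [436.9 291.2   3. ]
[[359.8999938964844, 176.60000610351562], [505.29998779296875, 172.8000030517578], [510.8999938964844, 387.8999938964844], [365.3999938964844, 391.70001220703125]]
scene board (array([ 477.5, -156.7]), array([349.9, 240.9]), 89.6) (220, 122, 112, 92) depth med [ 510.5 -120.    20.9]
[[355.79998779296875, -330.79998779296875], [596.7000122070312, -332.5], [599.2000122070312, 17.399999618530273], [358.20001220703125, 19.100000381469727]]
dot [[ 421.91665003 -141.32832271   24.6       ]]
```

Call:
step_arm(plan=[{"offset": [36.1,-29.6,8],"rot": [0,0,-71.8],"gripper": 0},{"offset": [36.1,-29.6,8],"rot": [0,0,-71.8],"gripper": 0},{"offset": [36.1,-29.6,8],"rot": [0,0,-71.8],"gripper": 0},{"offset": [36.1,-29.6,8],"rot": [0,0,-71.8],"gripper": 0},{"offset": [36.1,-29.6,8],"rot": [0,0,-71.8],"gripper": 0},{"offset": [36.1,-29.6,8],"rot": [0,0,-71.8],"gripper": 0},{"offset": [36.1,-29.6,8],"rot": [0,0,-71.8],"gripper": 0},{"offset": [36.1,-29.6,8],"rot": [0,0,-71.8],"gripper": 0},{"offset": [36.1,-29.6,8],"rot": [0,0,-71.8],"gripper": 0},{"offset": [36.1,-29.6,8],"rot": [0,0,-71.8],"gripper": 0},{"offset": [36.1,-29.6,8],"rot": [0,0,-71.8],"gripper": 0},{"offset": [36.1,-29.6,8],"rot": [0,0,-71.8],"gripper": 0}])

```text
time_s: 1.3
eef_pos: [418.8, -85.0, 223.7]
ee_rot: [-0.0, 0.69, 0.724, -0.0]
force: [-0.7, -1.1, 0.1]
grip_width: -0.001
grip_force: 0.0
```

Call:
step_arm(plan=[{"offset": [0,0,5],"rot": [0,0,0],"gripper": 0},{"offset": [0,0,9],"rot": [0,0,0],"gripper": 0},{"offset": [0,0,11],"rot": [0,0,0],"gripper": 0},{"offset": [0,0,12],"rot": [0,0,0],"gripper": 0},{"offset": [0,0,12.2],"rot": [0,0,0],"gripper": 0},{"offset": [0,0,12.2],"rot": [0,0,0],"gripper": 0},{"offset": [0,0,12.2],"rot": [0,0,0],"gripper": 0}])

```text
time_s: 2.0
eef_pos: [419.4, -85.6, 102.9]
ee_rot: [0.001, 0.69, 0.723, 0.0]
force: [-0.4, -0.0, 0.4]
grip_width: -0.003
grip_force: 0.0
```

Call:
step_arm(plan=[{"offset": [0,0,0.1],"rot": [0,0,0],"gripper": 0},{"offset": [0,0,0.2],"rot": [0,0,0],"gripper": 0},{"offset": [0,0,0.3],"rot": [0,0,0],"gripper": 0},{"offset": [0,0,0.3],"rot": [0,0,0],"gripper": 0},{"offset": [0,0,0.3],"rot": [0,0,0],"gripper": 0}])

```text
time_s: 2.5
eef_pos: [418.9, -85.1, 98.9]
ee_rot: [-0.0, 0.69, 0.724, -0.0]
force: [0.8, -0.5, -0.3]
grip_width: 0.003
grip_force: 0.0
```

Not in contact yet; creep down further.

Call:
step_arm(plan=[{"offset": [0,0,0.1],"rot": [0,0,0],"gripper": 0},{"offset": [0,0,0.15],"rot": [0,0,0],"gripper": 0},{"offset": [0,0,0.15],"rot": [0,0,0],"gripper": 0},{"offset": [0,0,0.15],"rot": [0,0,0],"gripper": 0}])

```text
time_s: 2.9
eef_pos: [418.9, -85.1, 97.4]
ee_rot: [-0.0, 0.69, 0.724, -0.0]
force: [0.1, -0.5, 0.6]
grip_width: 0.001
grip_force: 0.0
```

Call:
step_arm(plan=[{"offset": [0,0,0.05],"rot": [0,0,0],"gripper": 0},{"offset": [0,0,0.1],"rot": [0,0,0],"gripper": 0},{"offset": [0,0,0.1],"rot": [0,0,0],"gripper": 0},{"offset": [0,0,0.1],"rot": [0,0,0],"gripper": 0}])

```text
time_s: 3.3
eef_pos: [419.2, -85.3, 97.2]
ee_rot: [0.0, 0.69, 0.724, 0.0]
force: [-3.5, 1.8, 12.9]
grip_width: 0.001
grip_force: 6.8
```

Call:
step_arm(plan=[{"offset": [0.2,0.01,0.02],"rot": [0,0,0],"gripper": 0},{"offset": [0.5,0.02,0.02],"rot": [0,0,0],"gripper": 0},{"offset": [0.9,0.04,0.02],"rot": [0,0,0],"gripper": 0},{"offset": [1.3,0.06,0.02],"rot": [0,0,0],"gripper": 0},{"offset": [1.7,0.08,0.02],"rot": [0,0,0],"gripper": 0},{"offset": [2.1,0.1,0.02],"rot": [0,0,0],"gripper": 0},{"offset": [2.5,0.12,0.02],"rot": [0,0,0],"gripper": 0},{"offset": [2.8,0.13,0.02],"rot": [0,0,0],"gripper": 0},{"offset": [3,0.14,0.02],"rot": [0,0,0],"gripper": 0},{"offset": [3,0.14,0.02],"rot": [0,0,0],"gripper": 0}])

```text
time_s: 4.3
eef_pos: [420.0, -55.5, 97.2]
ee_rot: [0.002, 0.69, 0.724, 0.001]
force: [0.2, -0.1, 10.8]
grip_width: 0.0
grip_force: 5.5
```

```bash
cat > m.py <<'E'
from h import *
def meas(z,roi,c=None,save=None):
    c=c or capture("top")
    if save: cv2.imwrite(save,c["color"][:,:,::-1])
    h=cv2.cvtColor(c["color"],cv2.COLOR_RGB2HSV); m=((h[...,1]<60)&(h[...,2]>140)).astype(np.uint8)*255
    x0,y0,x1,y1=roi;k=np.zeros_like(m);k[y0:y1,x0:x1]=m[y0:y1,x0:x1]
    for ct in sorted(cv2.findContours(k,cv2.RETR_EXTERNAL,cv2.CHAIN_APPROX_NONE)[0],key=cv2.contourArea)[::-1][:2]:
        P=onplane(c,ct[:,0,:],z)[:,:2].astype(np.float32); r=cv2.minAreaRect(P); print(r); print(cv2.boxPoints(r).round(1).tolist())
E
python3 -c "
from m import *
meas(24.6,(215,195,325,238),save='pics/c.png');s=sense();print(s['eef_pos'],s['force'])"
```

```text
((413.867919921875, -55.71897888183594), (104.77798461914062, 192.28407287597656), 0.5189194083213806)
[[360.6000061035156, 39.900001525878906], [362.3999938964844, -152.3000030517578], [467.1000061035156, -151.39999389648438], [465.3999938964844, 40.900001525878906]]
((405.6855163574219, -161.9038543701172), (22.211088180541992, 95.94527435302734), 74.99496459960938)
[[356.5, -160.1999969482422], [449.1000061035156, -185.10000610351562], [454.8999938964844, -163.60000610351562], [362.20001220703125, -138.8000030517578]]
[419.95936213 -55.51215721  97.22977903] [ 1.38916172  0.86626916 11.15564411]
```

View pics/c.png

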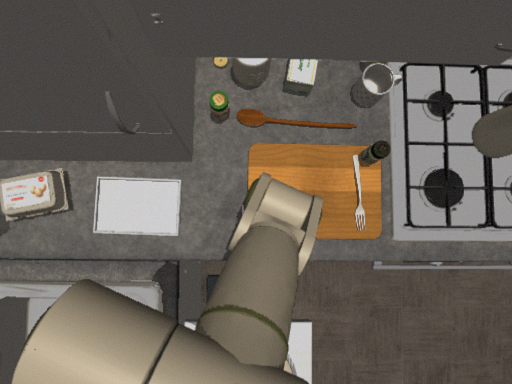

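The arm hides the scraper in the top view (around (265,220)). I'll finish the slide and check it with the scene and wrist cameras.

Call:
step_arm(plan=[{"offset": [0.2,0.01,0.02],"rot": [0,0,0],"gripper": 0},{"offset": [0.5,0.02,0.02],"rot": [0,0,0],"gripper": 0},{"offset": [0.9,0.04,0.02],"rot": [0,0,0],"gripper": 0},{"offset": [1.3,0.06,0.02],"rot": [0,0,0],"gripper": 0},{"offset": [1.7,0.08,0.02],"rot": [0,0,0],"gripper": 0},{"offset": [2.1,0.1,0.02],"rot": [0,0,0],"gripper": 0},{"offset": [2.5,0.12,0.02],"rot": [0,0,0],"gripper": 0},{"offset": [2.8,0.13,0.02],"rot": [0,0,0],"gripper": 0},{"offset": [3.1,0.14,0.02],"rot": [0,0,0],"gripper": 0},{"offset": [3.2,0.14,0.02],"rot": [0,0,0],"gripper": 0},{"offset": [3.2,0.14,0.02],"rot": [0,0,0],"gripper": 0},{"offset": [3.2,0.14,0.02],"rot": [0,0,0],"gripper": 0}])

```text
time_s: 5.55
eef_pos: [420.1, -23.6, 97.2]
ee_rot: [0.002, 0.69, 0.724, 0.001]
force: [0.6, -0.3, 13.3]
grip_width: -0.002
grip_force: 6.6
```

Run:
```python
from h import *
a=capture("scene");s=sense();b=capture("wrist");print(s['eef_pos'],s['force'],b["mount"])
pickle.dump((a,b,s),open("d.pkl","wb"))
i=cv2.resize(a["color"][110:260,170:370],(800,600),interpolation=cv2.INTER_CUBIC)
cv2.imwrite("pics/d.png",np.hstack([cv2.resize(i,(400,300)),cv2.resize(b["color"],(400,300))])[:,:,::-1])
```

```text
[420.10811794 -23.61302678  97.22351046] [ 0.40146433 -1.31398983 12.55812127] [[-2.93514615e-04 -9.61357112e-01 -2.75304227e-01  6.87943101e+01]
 [ 9.99999847e-01 -1.53018168e-04 -5.31809729e-04  2.65181074e-01]
 [ 4.69132517e-04 -2.75304340e-01  9.61357010e-01 -7.00642654e+01]
 [ 0.00000000e+00  0.00000000e+00  0.00000000e+00  1.00000000e+00]]
```

View pics/d.png

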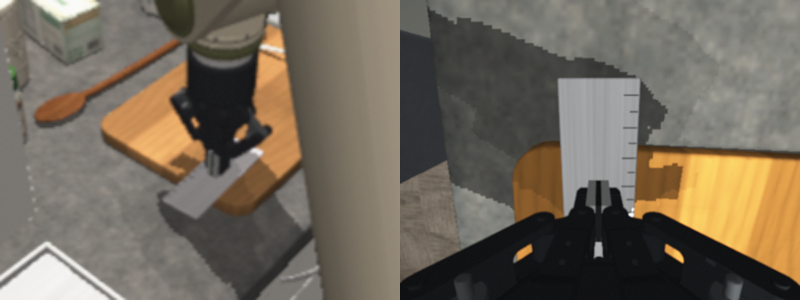

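The scene view shows the scraper's end hanging out over the board's edge. In the wrist view (full scale) its end corners are about (202,100) and (307,100), and the board edge crosses at row 185–190.

Run:
```python
from h import *
a,b,s=pickle.load(open("d.pkl","rb"))
h=cv2.cvtColor(b["color"],cv2.COLOR_RGB2HSV)
m=((h[...,1]<45)&(h[...,2]>125)).astype(np.uint8)*255
print([ (y,np.nonzero(m[y,170:340])[0][[0,-1]]+170) for y in (105,115,125,135,160,180,200) if m[y,170:340].any()])
print("col240 top",[int(np.nonzero(m[80:150,x])[0][0]+80) for x in (215,235,255,275,295)])
px=[(202.5,100.),(307,100)]
for y in(115,150,200):
    r=np.nonzero(m[y,170:340])[0]+170; px+= [(r[0],y),(r[-1],y)]
print(onplane(b,px,24.6,s).round(1))
print("depth",depthpts(b,[(215,110),(295,110),(215,170),(250,150),(250,110)],s).round(1))
```

```text
[(105, array([202, 320])), (115, array([203, 326])), (125, array([203, 339])), (135, array([204, 305])), (160, array([205, 335])), (180, array([206, 334])), (200, array([206, 302]))]
col240 top [101, 100, 100, 100, 100]
[[393.4  48.6  24.6]
 [441.9  50.9  24.6]
 [393.7  41.8  24.6]
 [451.5  44.6  24.6]
 [394.2  25.4  24.6]
 [442.7  27.6  24.6]
 [395.2  -0.   24.6]
 [444.1   2.2  24.6]]
depth [[399.2  44.3  24. ]
 [436.6  46.1  25.5]
 [399.6  15.7  24.3]
 [416.5  26.5  25.4]
 [415.7  45.1  24.3]]
```

Call:
step_arm(plan=[{"offset": [0,0,-2],"rot": [0,0,0],"gripper": 0},{"offset": [0,0,-6],"rot": [0,0,0],"gripper": 3},{"offset": [4,0.05,-6],"rot": [0,0,0],"gripper": 6.2},{"offset": [6.1,0.1,-6],"rot": [0,0,0],"gripper": 6.2},{"offset": [6.1,0.1,-6],"rot": [0,0,0],"gripper": 6.2},{"offset": [6.1,0.1,-6],"rot": [0,0,0],"gripper": 6.2},{"offset": [6.1,0.1,-6],"rot": [0,0,0],"gripper": 6.2}])

```text
time_s: 6.35
eef_pos: [417.0, 37.3, 155.9]
ee_rot: [-0.0, 0.69, 0.723, -0.0]
force: [0.4, -0.3, -0.5]
grip_width: 0.73
grip_force: 0.0
```

Run:
```python
from h import *
s=sense();b=capture("wrist");print(s['eef_pos'],s['force'],s['grip_width'])
pickle.dump((b,s),open("e.pkl","wb"));cv2.imwrite("pics/e.png",b["color"][:,:,::-1])
```

```text
[417.02975587  37.28879425 155.89207172] [ 0.37973773 -0.33730761 -0.45881492] 0.7303528514610939
```

View pics/e.png

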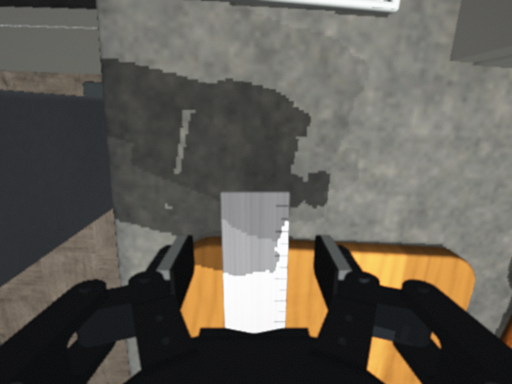

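The plate's end is at row 192, columns 221–289, centred between the fingertips at (180,265) and (335,265).

Run:
```python
from h import *
b,s=pickle.load(open("e.pkl","rb"))
P=onplane(b,[(221,192),(289.5,192),(222.5,250),(288.5,250)],24.6,s).round(1);print(P,P[:2].mean(0),P[2:].mean(0),b["cx"])
print(depthpts(b,[(240,210),(255,230)],s).round(1))
# place where plate centreline sits in tool coords
q=s["ee_rot"];M=R.from_quat([q[1],q[2],q[3],q[0]]).as_matrix()
print(((P-s["eef_pos"])@M).round(1))
```

```text
[[393.3  48.9  24.6]
 [442.1  51.2  24.6]
 [395.2   3.4  24.6]
 [445.1   5.7  24.6]] [417.7   50.05  24.6 ] [420.15   4.55  24.6 ] 253.6132220286595
[[407.3  35.9  24.3]
 [418.9  21.   24.8]]
[[ 12.7 -23.1 131.3]
 [ 12.7  25.7 131.3]
 [-32.8 -23.4 131.3]
 [-32.8  26.6 131.3]]
```

Call:
step_arm(plan=[{"offset": [0,0.14,2],"rot": [0,0,0],"gripper": 6.2},{"offset": [0,0.14,4],"rot": [0,0,0],"gripper": 6.2},{"offset": [0,0.14,6],"rot": [0,0,0],"gripper": 6.2},{"offset": [0,0.14,7.5],"rot": [0,0,0],"gripper": 6.2},{"offset": [0,0.14,8],"rot": [0,0,0],"gripper": 6.2},{"offset": [0,0.14,8.1],"rot": [0,0,0],"gripper": 6.2},{"offset": [0,0.14,8.1],"rot": [0,0,0],"gripper": 6.2}])

```text
time_s: 7.1
eef_pos: [418.6, 37.7, 75.4]
ee_rot: [0.0, 0.69, 0.723, 0.0]
force: [-0.4, 0.8, 0.1]
grip_width: 0.726
grip_force: 0.0
```

Call:
step_arm(plan=[{"offset": [0,0,0.1],"rot": [0,0,0],"gripper": 6.2},{"offset": [0,0,0.2],"rot": [0,0,0],"gripper": 6.2},{"offset": [0,0,0.3],"rot": [0,0,0],"gripper": 6.2},{"offset": [0,0,0.3],"rot": [0,0,0],"gripper": 6.2},{"offset": [0,0,0.3],"rot": [0,0,0],"gripper": 6.2}])

```text
time_s: 7.6
eef_pos: [418.3, 38.0, 72.0]
ee_rot: [0.0, 0.69, 0.724, 0.0]
force: [0.8, 0.1, -0.2]
grip_width: 0.72
grip_force: 0.0
```

Call:
step_arm(plan=[{"offset": [0,0,0.1],"rot": [0,0,0],"gripper": 6.2},{"offset": [0,0,0.2],"rot": [0,0,0],"gripper": 6.2},{"offset": [0,0,0.25],"rot": [0,0,0],"gripper": 6.2},{"offset": [0,0,0.25],"rot": [0,0,0],"gripper": 6.2}])

```text
time_s: 8.0
eef_pos: [418.3, 38.0, 69.4]
ee_rot: [-0.0, 0.69, 0.724, -0.0]
force: [1.1, -0.9, -0.2]
grip_width: 0.725
grip_force: 0.0
```

Call:
step_arm(plan=[{"offset": [0,0,0.1],"rot": [0,0,0],"gripper": 6.2},{"offset": [0,0,0.15],"rot": [0,0,0],"gripper": 6.2},{"offset": [0,0,0.15],"rot": [0,0,0],"gripper": 6.2}])

```text
time_s: 8.3
eef_pos: [418.3, 38.0, 67.9]
ee_rot: [-0.0, 0.69, 0.724, -0.0]
force: [-0.1, -0.2, 0.8]
grip_width: 0.725
grip_force: 0.0
```

Call:
step_arm(plan=[{"offset": [0,0,0.1],"rot": [0,0,0],"gripper": 6.2},{"offset": [0,0,0.15],"rot": [0,0,0],"gripper": 6.2},{"offset": [0,0,0.15],"rot": [0,0,0],"gripper": 6.2}])

```text
time_s: 8.6
eef_pos: [418.4, 38.0, 67.0]
ee_rot: [0.0, 0.69, 0.724, 0.0]
force: [-2.2, 0.4, 11.5]
grip_width: 0.724
grip_force: 5.7
```

Call:
step_arm(plan=[{"offset": [0,0,-1],"rot": [0,0,0],"gripper": 6.2},{"offset": [0,0,-2.05],"rot": [0,0,0],"gripper": 6.2},{"offset": [0,0,-2.05],"rot": [0,0,0],"gripper": 6.2},{"offset": [0,0,-2.05],"rot": [0,0,0],"gripper": 4},{"offset": [0,0,-2.05],"rot": [0,0,0],"gripper": 4},{"offset": [0,0,-2.05],"rot": [0,0,0],"gripper": 4},{"offset": [0,0,-2.05],"rot": [0,0,0],"gripper": 4},{"offset": [0,0,-2.05],"rot": [0,0,0],"gripper": 4}], squeeze=80)

```text
time_s: 9.4
eef_pos: [418.5, 38.0, 87.1]
ee_rot: [0.0, 0.69, 0.724, 0.0]
force: [-1.0, 0.6, 7.1]
grip_width: 0.545
grip_force: 80.9
```

Call:
step_arm(plan=[{"offset": [0,0,-0.5],"rot": [0,0,0],"gripper": 4},{"offset": [0,0,-1.5],"rot": [0,0,0],"gripper": 4},{"offset": [0,0,-3],"rot": [0,0,0],"gripper": 4},{"offset": [0,0,-4],"rot": [0,0,0],"gripper": 4},{"offset": [0,0,-4],"rot": [0,0,0],"gripper": 4},{"offset": [0,0,-4],"rot": [0,0,0],"gripper": 4},{"offset": [0,0,-4],"rot": [0,0,0],"gripper": 4}])

```text
time_s: 10.1
eef_pos: [418.1, 38.0, 126.6]
ee_rot: [-0.0, 0.69, 0.724, -0.0]
force: [-0.7, 0.5, -1.0]
grip_width: 0.545
grip_force: 82.2
```

Run:
```python
from h import *
a=capture("scene");s=sense();b=capture("wrist");print(s)
pickle.dump((a,b,s),open("f.pkl","wb"))
i=cv2.resize(a["color"][110:260,170:370],(400,300),interpolation=cv2.INTER_CUBIC)
cv2.imwrite("pics/f.png",np.hstack([i,cv2.resize(b["color"],(400,300))])[:,:,::-1])
```

```text
{'time_s': 10.15, 'joints': array([-1.90100844e-01,  3.40531864e-01,  2.00436109e+00, -2.53533363e-06,
        7.97805380e-01, -2.37192891e-01]), 'dq': array([ 0.00204524,  0.00110626, -0.00322507,  0.0009802 ,  0.00274476,
       -0.00028177]), 'tau': array([ 1.58521801e-02, -3.51598835e+01, -1.82196575e+01, -6.60946383e-02,
       -2.14304903e-02,  3.88842375e-05]), 'eef_pos': array([418.06466268,  37.98737354, 126.52968278]), 'ee_rot': array([-4.64422412e-04,  6.90262014e-01,  7.23559290e-01, -2.99907410e-04]), 'force': array([-0.04840897, -0.42382493, -1.43474669]), 'wrist_torque': array([ 0.11193007, -0.01826856, -0.04498219]), 'grip_force': 82.19421744346619, 'grip_width': 0.5431931180484384}
```

View pics/f.png

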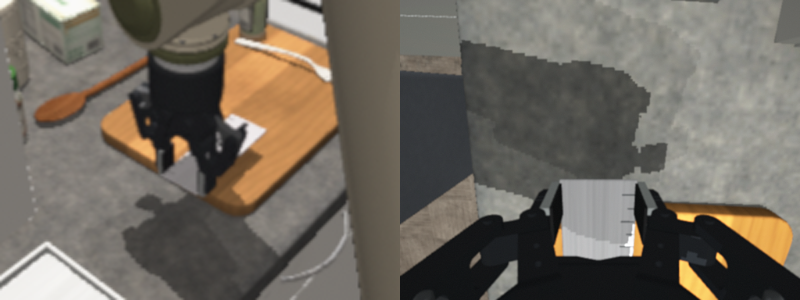

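The plate is held between the pads (wrist view, columns 560–635, row 180), and its tail shows white at (245,130) in the scene crop. Next I check its tilt.

Run:
```python
from h import *
a,b,s=pickle.load(open("f.pkl","rb"))
xs,ys=np.meshgrid(np.arange(215,285,4),np.arange(236,310,4));px=np.c_[xs.ravel(),ys.ravel()]
P=depthpts(b,px,s);P=P[(P[:,2]>45)&(P[:,2]<80)]
print(len(P),P.min(0),P.max(0)); A=np.c_[P[:,:2]-[418,38],np.ones(len(P))];print(np.linalg.lstsq(A,P[:,2],rcond=None)[0])
px=np.array([(290,172),(294,172),(297,175),(293,178),(290,180),(287,176),(265,198),(258,195)]);print(depthpts(a,px).round(1),a["color"][px[:,1],px[:,0]])
```

```text
342 [398.63274889   3.11311448  60.93689946] [435.60913384  48.0557874   64.62012342]
[-4.20881648e-03  2.52970969e-02  6.30826152e+01]
[[425.9 -75.5  61. ]
 [418.2 -81.   61.7]
 [406.2 -76.6  61.6]
 [406.7 -61.   62.4]
 [353.1  31.6 148.2]
 [356.9  37.3 160.3]
 [413.1  35.   64.3]
 [432.9  35.5  61.8]] [[177 171 172]
 [212 205 204]
 [238 234 234]
 [198 192 193]
 [ 45  44  45]
 [ 63  63  64]
 [129 126 125]
 [133 129 129]]
```

Call:
step_arm(plan=[{"offset": [1,0.1,0],"rot": [0,0,0],"gripper": 4},{"offset": [3,0.3,0],"rot": [0,0,1],"gripper": 4},{"offset": [6,0.6,0],"rot": [0,0,1],"gripper": 4},{"offset": [9.5,1,0],"rot": [0,0,2],"gripper": 4},{"offset": [13,1.4,0],"rot": [0,0,2],"gripper": 4},{"offset": [17,1.8,0],"rot": [0,0,3],"gripper": 4},{"offset": [21,2.2,0],"rot": [0,0,3],"gripper": 4},{"offset": [24.5,2.6,0],"rot": [0,0,4],"gripper": 4},{"offset": [27.5,2.9,0],"rot": [0,0,4.1],"gripper": 4},{"offset": [29.3,3.1,0],"rot": [0,0,4.1],"gripper": 4},{"offset": [30,3.1,0],"rot": [0,0,4.1],"gripper": 4},{"offset": [30,3.1,0],"rot": [0,0,4.1],"gripper": 4}])

```text
time_s: 11.4
eef_pos: [434.6, 339.7, 126.6]
ee_rot: [-0.0, 0.715, 0.699, -0.0]
force: [-0.2, 0.9, -1.6]
grip_width: 0.546
grip_force: 82.2
```

Run:
```python
from h import *
a=capture("scene");s=sense();b=capture("wrist");t=capture("top");print(s['eef_pos'],s['force'],s['grip_width'],s['grip_force'])
i=cv2.resize(a["color"][180:384,80:352],(400,300),interpolation=cv2.INTER_CUBIC)
cv2.imwrite("pics/g.png",np.vstack([np.hstack([i,cv2.resize(b["color"],(400,300))]),np.hstack([cv2.resize(t["color"],(400,300)),0*i])])[:,:,::-1])
```

```text
[434.75737336 338.93846233 126.66739122] [-0.38056239 -0.46872718 -0.84180352] 0.5451208720336996 82.1892786026001
```

View pics/g.png

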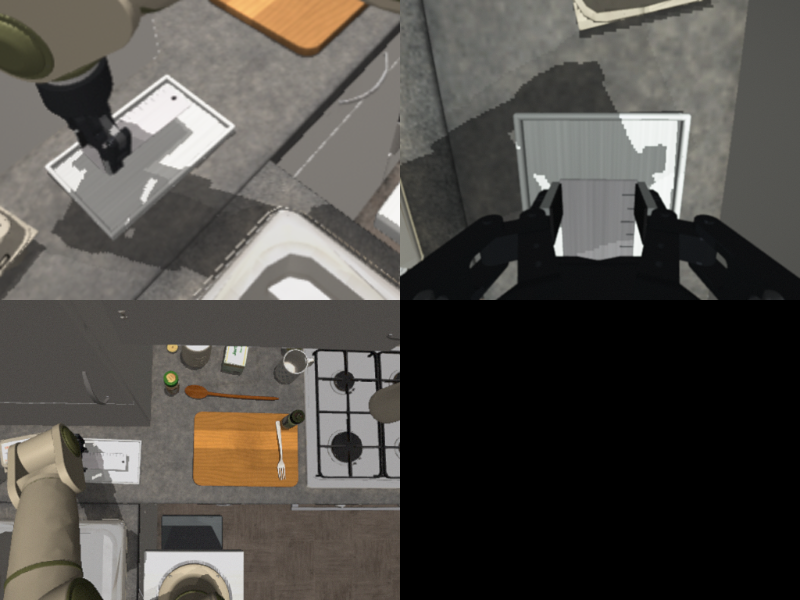

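The plate hangs centred over the tray: in the wrist view the plate spans columns 560–636 and the tray 515–690. The arm is clear of the cupboard.

Call:
step_arm(plan=[{"offset": [0,0,1],"rot": [0,0,0],"gripper": 4},{"offset": [0,0,2.2],"rot": [0,0,0],"gripper": 4},{"offset": [0,0,3.4],"rot": [0,0,0],"gripper": 4},{"offset": [0,0,4.3],"rot": [0,0,0],"gripper": 4},{"offset": [0,0,4.8],"rot": [0,0,0],"gripper": 4},{"offset": [0,0,5.1],"rot": [0,0,0],"gripper": 4},{"offset": [0,0,5.1],"rot": [0,0,0],"gripper": 4},{"offset": [0,0,5.1],"rot": [0,0,0],"gripper": 4}])

```text
time_s: 12.35
eef_pos: [435.3, 339.2, 76.3]
ee_rot: [0.0, 0.716, 0.698, 0.0]
force: [-0.5, -0.5, -1.9]
grip_width: 0.543
grip_force: 82.2
```

Call:
step_arm(plan=[{"offset": [0,0,0.1],"rot": [0,0,0],"gripper": 4},{"offset": [0,0,0.2],"rot": [0,0,0],"gripper": 4},{"offset": [0,0,0.2],"rot": [0,0,0],"gripper": 4},{"offset": [0,0,0.2],"rot": [0,0,0],"gripper": 4}])

```text
time_s: 12.75
eef_pos: [435.2, 339.1, 74.1]
ee_rot: [0.0, 0.716, 0.698, 0.0]
force: [-0.8, 0.3, -1.2]
grip_width: 0.543
grip_force: 82.2
```

Call:
step_arm(plan=[{"offset": [0,0,0.1],"rot": [0,0,0],"gripper": 4},{"offset": [0,0,0.15],"rot": [0,0,0],"gripper": 4},{"offset": [0,0,0.15],"rot": [0,0,0],"gripper": 4}])

```text
time_s: 13.05
eef_pos: [435.3, 339.2, 73.4]
ee_rot: [0.0, 0.716, 0.698, 0.0]
force: [-3.5, -2.1, 9.2]
grip_width: 0.543
grip_force: 87.6
```

Call:
step_arm(plan=[{"offset": [0,0,0.1],"rot": [0,0,0],"gripper": 4},{"offset": [0,0,0.1],"rot": [0,0,0],"gripper": 4},{"offset": [0,0,0.1],"rot": [0,0,0],"gripper": 4}])

```text
time_s: 13.35
eef_pos: [435.3, 339.2, 73.4]
ee_rot: [0.0, 0.716, 0.698, 0.0]
force: [-6.1, -4.8, 19.6]
grip_width: 0.543
grip_force: 93.1
```

Call:
step_arm(plan=[{"offset": [0,0,-0.18],"rot": [0,0,0],"gripper": 4},{"offset": [0,0,-0.18],"rot": [0,0,0],"gripper": 5},{"offset": [0,0,-0.18],"rot": [0,0,0],"gripper": 5.6},{"offset": [0,0,-0.18],"rot": [0,0,0],"gripper": 6.4},{"offset": [0,0,-0.18],"rot": [0,0,0],"gripper": 6.4},{"offset": [0,0,-0.18],"rot": [0,0,0],"gripper": 6.4},{"offset": [0,0,-0.18],"rot": [0,0,0],"gripper": 6.4},{"offset": [0,0,-0.18],"rot": [0,0,0],"gripper": 6.4}], squeeze=20)

```text
time_s: 14.15
eef_pos: [435.2, 339.1, 73.3]
ee_rot: [0.0, 0.716, 0.698, 0.0]
force: [0.5, -0.3, 0.4]
grip_width: 0.746
grip_force: 0.0
```

Call:
step_arm(plan=[{"offset": [0,0,-0.5],"rot": [0,0,0],"gripper": 6.4},{"offset": [0,0,-1.5],"rot": [0,0,0],"gripper": 6.4},{"offset": [0,0,-3],"rot": [0,0,0],"gripper": 6.4},{"offset": [0,0,-5],"rot": [0,0,0],"gripper": 6.4},{"offset": [0,0,-8],"rot": [0,0,0],"gripper": 6.4},{"offset": [0,0,-12],"rot": [0,0,0],"gripper": 6.4},{"offset": [-4,0,-15],"rot": [0,0,0],"gripper": 6.4},{"offset": [-9,0,-15],"rot": [0,0,0],"gripper": 6.4},{"offset": [-14,0,-15],"rot": [0,0,0],"gripper": 6.4},{"offset": [-19,0,-15],"rot": [0,0,0],"gripper": 6.4},{"offset": [-24,0,-15],"rot": [0,0,0],"gripper": 6.4},{"offset": [-24,0,-15],"rot": [0,0,0],"gripper": 6.4}])

```text
time_s: 15.35
eef_pos: [429.5, 94.7, 224.3]
ee_rot: [0.001, 0.718, 0.696, 0.0]
force: [0.9, 0.8, 0.2]
grip_width: 0.746
grip_force: 0.0
```

Run:
```python
from h import *
c=capture("top");s=sense();a=capture("scene");print(s['eef_pos'],s['force'],s['grip_width'])
pickle.dump((c,a),open("z.pkl","wb"))
cv2.imwrite("pics/z.png",np.hstack([cv2.resize(x,(400,300),interpolation=cv2.INTER_CUBIC) for x in(c["color"][150:255,70:210],a["color"][215:350,85:265])])[:,:,::-1])
```

```text
[429.46645986  96.97125011 224.24932185] [-0.28350812  0.10290267  0.41989399] 0.7513663357167197
```

View pics/z.png

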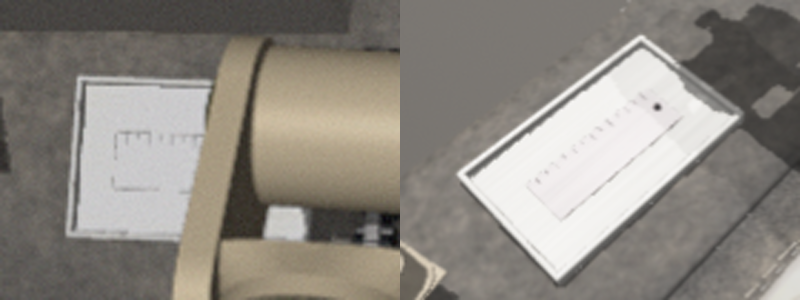

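The scraper lies in the tray. In the scene crop its end corners are (527,183) and (560,220), and its dot is at (657,107). One numeric check before handing in.

Run:
```python
from h import *
c,a=pickle.load(open("z.pkl","rb"))
p=np.array([(527,183),(560,220),(683,118),(657,107)])-[400,0]; p=p*.45+[85,215]
print(onplane(a,p,6).round(1))
xs,ys=np.meshgrid(np.linspace(.1,.8,15),np.linspace(.1,.9,10))
q=p[0]+xs.ravel()[:,None]*(p[2]-p[1])+ys.ravel()[:,None]*(p[1]-p[0]);P=depthpts(a,q)
print(np.linalg.lstsq(np.c_[P[:,:2]-[435,282],np.ones(len(P))],P[:,2],rcond=None)[0])
```

```text
[[458.3 350.3   6. ]
 [409.1 354.    6. ]
 [403.4 215.6   6. ]
 [430.6 222.5   6. ]]
[-4.15373551e-03 -2.20927813e-03  5.23575636e+00]
```

Flat (top face about 5–6 mm, level), with its centre within a few mm of the tray's. Handing in.

```bash
python3 -c "
from rig import *
print(finish_job())"
```

```text
the job is handed in; nothing more can be done
None
```

The scraper lies flat and lengthwise in the baking tray, released and within a few mm of the tray's centre, the fork was left alone, and the job was handed in at about 15.5 s; no verdict came back.

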